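# Stroke a row of flip-lid sample vials shut

## Task

Five sample vials stand in the navy rack with their orange flip lids up. Run your fingertips lightly along the row, starting at the end where the lids' hinges come first, so that the lids fold over one after another and each ends up fully shut, lying flat on its vial. Do not press hard, do not pull or lift any vial out of its place, and leave the white rack's vials and everything else on the bench where it is.

Things in the scene. Friction and masses are not known exactly. Their poses are not given: they have to be found in the camera images.
- open_rack: Navy blue plastic vial rack, 310 x 56 x 38 mm, fixed, with five places in a row 56 mm apart for the open vials, each on a soft foam pad that gives about 1 mm at 5 N, 1.5 mm at 10 N. Origin: underside centre, on the table; y runs along the row from vial1 to vial5, the way the lids fold. It lies crosswise, nearer or farther than the white rack.
- shut_rack: A rack of the same make in white, fixed, holding three vials that are already shut. Same frame and sizes.
- vial1: Flip-lid vial of white plastic, 30 mm across, 52 mm tall to the rim, about 35 g, loose (0.5 mm of play each side) in the first place of the navy rack. Origin: centre of its underside, 8 mm above the table; z up, y along the row, the way its lid folds shut. The lid's hinge is level, square to the row, at rim height, 20 mm from the middle on the -y side.
- vial2: Flip-lid vial of white plastic, 30 mm across, 52 mm tall to the rim, about 35 g, loose (0.5 mm of play each side) in the second (56 mm on) place of the navy rack. Origin: centre of its underside, 8 mm above the table; z up, y along the row, the way its lid folds shut. The lid's hinge is level, square to the row, at rim height, 20 mm from the middle on the -y side.
- vial3: Flip-lid vial of white plastic, 30 mm across, 52 mm tall to the rim, about 35 g, loose (0.5 mm of play each side) in the third, middle place of the navy rack. Origin: centre of its underside, 8 mm above the table; z up, y along the row, the way its lid folds shut. The lid's hinge is level, square to the row, at rim height, 20 mm from the middle on the -y side.
- vial4: Flip-lid vial of white plastic, 30 mm across, 52 mm tall to the rim, about 35 g, loose (0.5 mm of play each side) in the fourth place of the navy rack. Origin: centre of its underside, 8 mm above the table; z up, y along the row, the way its lid folds shut. The lid's hinge is level, square to the row, at rim height, 20 mm from the middle on the -y side.
- vial5: Flip-lid vial of white plastic, 30 mm across, 52 mm tall to the rim, about 35 g, loose (0.5 mm of play each side) in the fifth and last place of the navy rack. Origin: centre of its underside, 8 mm above the table; z up, y along the row, the way its lid folds shut. The lid's hinge is level, square to the row, at rim height, 20 mm from the middle on the -y side.
- lid1 (a joint): Hinge angle (rad) of the orange lid of vial1: 0 = fully shut, flat on the rim; 1.57 = straight up; at most 2.0, leaning back. It stays where it is left: light hinge friction (about 0.1 N at the tab moves it), no latch. A smooth, slippery disc 34 mm across, domed from 1 mm at the rim to 4 mm, its thin tab reaching 46 mm from the hinge; shut, its top is 64 mm above the table.
- lid2 (a joint): Hinge angle (rad) of the orange lid of vial2: 0 = fully shut, flat on the rim; 1.57 = straight up; at most 2.0, leaning back. It stays where it is left: light hinge friction (about 0.1 N at the tab moves it), no latch. A smooth, slippery disc 34 mm across, domed from 1 mm at the rim to 4 mm, its thin tab reaching 46 mm from the hinge; shut, its top is 64 mm above the table.
- lid3 (a joint): Hinge angle (rad) of the orange lid of vial3: 0 = fully shut, flat on the rim; 1.57 = straight up; at most 2.0, leaning back. It stays where it is left: light hinge friction (about 0.1 N at the tab moves it), no latch. A smooth, slippery disc 34 mm across, domed from 1 mm at the rim to 4 mm, its thin tab reaching 46 mm from the hinge; shut, its top is 64 mm above the table.
- lid4 (a joint): Hinge angle (rad) of the orange lid of vial4: 0 = fully shut, flat on the rim; 1.57 = straight up; at most 2.0, leaning back. It stays where it is left: light hinge friction (about 0.1 N at the tab moves it), no latch. A smooth, slippery disc 34 mm across, domed from 1 mm at the rim to 4 mm, its thin tab reaching 46 mm from the hinge; shut, its top is 64 mm above the table.
- lid5 (a joint): Hinge angle (rad) of the orange lid of vial5: 0 = fully shut, flat on the rim; 1.57 = straight up; at most 2.0, leaning back. It stays where it is left: light hinge friction (about 0.1 N at the tab moves it), no latch. A smooth, slippery disc 34 mm across, domed from 1 mm at the rim to 4 mm, its thin tab reaching 46 mm from the hinge; shut, its top is 64 mm above the table.
- shut_vial1: Bystander: the same vial with a blue lid, shut, loose in the white rack; 56 mm tall. Origin: centre of its underside.
- shut_vial2: Bystander: the same vial with a blue lid, shut, loose in the white rack; 56 mm tall. Origin: centre of its underside.
- shut_vial3: Bystander: the same vial with a blue lid, shut, loose in the white rack; 56 mm tall. Origin: centre of its underside.
- stain_bottle: Bystander: amber bottle, 48 mm across, 100 mm tall, standing loose. Origin: underside centre.
- reagent_bottle: Bystander: white bottle with blue cap, 64 mm across, 150 mm tall, standing loose. Origin: underside centre.
- slide_box: Bystander: closed green slide box, 97 x 177 x 34 mm, loose. Origin: underside centre.
- timer: Bystander: white bench timer standing on edge, 22 x 65 x 65 mm, loose. Origin: underside centre.

How it is judged:
By the outcome, as a careful person would: the job done as asked, in the order asked, and still so for the second after the job is handed in, with the robot touching nothing.
It also fails if it takes over 45 s, if anything falls off the work surface, if the arm or the gripper's body presses on something with over 40 N, if the wrist force passes 120 N, or if a joint passes its speed limit or range.

## Robot

A 6-joint arm with a two-finger parallel gripper is mounted at the origin on the work surface. World frame = base frame: x ahead of the robot, y to its left, z up, the work surface at z = 0. Lengths are in mm, angles in rad, forces in N, time in s.
With the tool pointing down it reaches from about 325 to 775 mm from the base axis. Payload 5.5 kg.
Tool frame: the origin (TCP) lies at the very end of the fingers, on their centre line; the grasp point (between the pads) lies r.pinch_z behind it (r.pinch_z is the distance from the TCP to the grasp point, in mm); z points along the fingers, y is the line along which they close (so a half turn about z gives the same grasp; the last joint's range is limited). The gripper opens to 85 mm and grips with 20 to 120 N. Pads are 22 mm wide; open, the fingers measure 114 mm over their backs; the gripper's body (76 mm by 85 mm) begins 54 mm behind the grasp point. The pads swing forward as they close: fully open they stand 13 mm farther back than shut.
Start: joints at [1.234, 0.091, 1.231, -0, 1.82, -0.057], TCP at [165.702, 576.679, 231.275] pointing down, gripper open.
Joint ranges: [-2.87, 2.87], [-0.86, 2.18], [0.17, 2.46], [-1.51, 4.65], [0.06, 2.69], [-2.65, 2.65]. Speed limits (rad/s): [2.57, 2.57, 3.01, 3.14, 3.14, 3.14].

## Interface

Orientations are given as a rotation vector (axis times angle).
In Python, from plant import monitor, optics, order, r gives the robot as it stands. The module is installed in compiled form; this text tells all that it offers.
- The arm moves only by the tool apply_moves, never from a script. Its argument "plan" is a list of rows, each a list of 3 entries, a list of its own where there are three numbers: the shift along the tool's x, y, z in mm, then the turn, a rotation vector about the tool's x, y, z in degrees, then the finger opening in mm, from 0 to 85.4. In form: [[[tx, ty, tz], [ax, ay, az], claw], ...]. A call has 1 to 20 rows; each row shifts and turns the commanded pose from where the row before left it, along the tool's axes as they then stand; what a row does not reach is not made up. A row lasts 1/12 s, in which the tool goes at most 41.7 mm and 7.16 degrees, less where a joint would pass 70% of its speed; a pose out of reach is approached as far as the arm can. A call is refused whole if a number of a shift passes 41.7 or a number of a turn 7.16, either way. A call with a gripper value outside its range is refused whole. The fingers move at their own pace and stop on an object; "squeeze" is the grip in N (left out, the last holds). Time passes only in rows, so rows that do not move let the fingers close. It gives the time, the measured TCP pose, the force, the opening and the grip force at its end, in the units of the state.
- monitor.read_state(): the state, without advancing time (a new reading comes with each control period).
- optics.camera(name): name is "scene" or "top" or "wrist"; returns a dict with "frame" (400x640x3 uint8, red, green, blue), "vfov" (degrees; the focal length in pixels is half the picture's height over the tangent of half this angle, whatever the lens; pixels are square), "cx", "cy" (the principal point, pixels), "R" (3x3) and "t" (3): a world point X has camera coordinates R X + t. Camera axes: x right, y down, z forward; pixel columns grow to the right and rows downward; lengths in mm; the calibration is good to about 2 mm. The wrist camera is an equidistant fisheye: a pixel r from the principal point sees the ray r / f radians off the axis. A picture is of the moment at which its call begins. There is no depth.
- order.close_job(): hands the job in; it is judged then, once.
Trained networks look in a picture, given as the dict that the camera call returned (one of the last four; its "shot" number tells which), for a name from the list of things; names that differ only in an ending like _2 or _b are one class to them, and where a whole thing is asked for, a point or a joint stands for the part that bears it (a point fixed in the world has none). Each returns a list of dicts, best first, with "p" (0 to 1); they miss things now and then, are a little off and sometimes report something else, mostly with a low value. They report only what shows in the picture. A call takes as long as a camera call.
- optics.find_in(query, picture): "xy" ([column, row] in pixels, amid what is visible of it).
- optics.regions_of(query, picture): "mask" (400x640 bool, what is visible of it) and "xy" ([column, row] in pixels, amid what is visible of it).
- optics.mark_of(query, picture): "xy" ([column, row] in pixels: a listed point, or the origin of a listed thing).
The state is a dict: "time_s": time; "joint_positions": joint angles; "dq": joint speeds; "tau": joint torques, N m; "tcp_pos": TCP position; "eef_rot": TCP orientation; "contact_force": force on the tool from outside, world axes, zero at the start; "moment": the same for the moment, N m; "width": finger opening in mm; "finger_force": force on a finger pad.
Only numpy, scipy, OpenCV 4.12 (cv2) and the standard library are available. Lean on these libraries where they do the work, as an engineer would, in place of code of your own. Each camera call takes 0.05 s, during which the arm holds its last target. There are 200 camera calls.

## Working session

There is one attempt and no reset: what is moved stays moved. The work goes in short steps, Python scripts to look and compute and a tool call to move; the robot and the scene stay as the last step left them, time stands still between calls to the robot, and variables do not carry over. Pictures are saved under pics/ and viewed, at most 10 in all, crops included, and the job is handed in when it is done.

Besides the shell and the picture viewer there is one more tool, called after ">>>" as name(argument=value, ...) on one line, values as JSON. apply_moves: Moves the arm, as the interface text tells. Its arguments: {"type":"object","properties":{"plan":{"type":"array","items":{"type":"array"}},"squeeze":{"type":"number"}},"required":["plan"]}

```bash
mkdir -p pics; cat > h.py <<'E'
import numpy as np, cv2
from plant import monitor, optics, order, r
def f(c): return 200/np.tan(np.radians(c['vfov'])/2)
def ray(c,xy):
    R=np.array(c['R']);t=np.array(c['t']);d=np.array([(xy[0]-c['cx'])/f(c),(xy[1]-c['cy'])/f(c),1.])
    return -R.T@t, R.T@d
def atz(c,xy,z):
    o,d=ray(c,xy); return o+d*(z-o[2])/d[2]
def proj(c,X):
    p=np.array(c['R'])@X+np.array(c['t']); return p[:2]/p[2]*f(c)+[c['cx'],c['cy']]
def save(c,n): cv2.imwrite('pics/'+n,c['frame'][:,:,::-1])
E
python3 - <<'E'
from h import *
np.set_printoptions(precision=1,suppress=True)
s=monitor.read_state();print({k:s[k] for k in('time_s','tcp_pos','eef_rot','width')})
for n in('top','scene'):
    c=optics.camera(n);save(c,n+'0.png');print(n,c['vfov'],-np.array(c['R']).T@np.array(c['t']))
    for q,z in [('open_rack',0),('shut_rack',0)]+[('vial%d'%i,8) for i in range(1,6)]:
        for m in optics.mark_of(q,c)[:6 if q=='vial1' else 2]: print(q,np.array(m['xy']),round(m['p'],2),atz(c,m['xy'],z))
E
```

```text
{'time_s': 0.0, 'tcp_pos': array([165.6, 576.4, 230.1]), 'eef_rot': array([-0.4, -3.1,  0. ]), 'width': 85.55041484222826}
top 45.06892355919555 [ 293.   -12.1 1159.9]
open_rack [341.2 160.3] 0.64 [630.9 -33.2   0. ]
shut_rack [310.  220.6] 0.56 [480.3  46.4   0. ]
shut_rack [354.1 217.2] 0.38 [486.5 -61.2   0. ]
vial1 [335.9 163.9] 0.79 [619.7 -19.8   8. ]
vial1 [317.1 161.3] 0.71 [627.5  26.7   8. ]
vial1 [292.  165.9] 0.7 [617.2  89.1   8. ]
vial1 [383.1 158.8] 0.49 [ 629.9 -136.5    8. ]
vial1 [359.9 162.8] 0.47 [621.1 -79.1   8. ]
vial1 [340.3 164.4] 0.38 [618.2 -30.6   8. ]
vial2 [335.9 163.9] 0.79 [619.7 -19.8   8. ]
vial2 [317.1 161.3] 0.71 [627.5  26.7   8. ]
vial3 [335.9 163.9] 0.79 [619.7 -19.8   8. ]
vial3 [317.1 161.3] 0.71 [627.5  26.7   8. ]
vial4 [335.9 163.9] 0.79 [619.7 -19.8   8. ]
vial4 [317.1 161.3] 0.71 [627.5  26.7   8. ]
vial5 [335.9 163.9] 0.79 [619.7 -19.8   8. ]
vial5 [317.1 161.3] 0.71 [627.5  26.7   8. ]
scene 53.613566015005446 [1026.6   39.9  806.2]
open_rack [304.9 258.7] 0.58 [618.3 -28.9   0. ]
open_rack [282.5 253.6] 0.19 [612.3 -81.4   0. ]
shut_rack [341.5 209.7] 0.65 [473.5  41.2  -0. ]
vial1 [330.3 260.3] 0.91 [618.8  28.7   8. ]
vial1 [258.3 255. ] 0.73 [ 627.2 -133.5    8. ]
vial1 [279.2 253.2] 0.67 [616.4 -87.7   8. ]
vial1 [464.5 195.5] 0.66 [394.3 344.    8. ]
vial1 [359.7 264.6] 0.6 [620.6  94.6   8. ]
vial2 [330.3 260.3] 0.91 [618.8  28.7   8. ]
vial2 [258.3 255. ] 0.73 [ 627.2 -133.5    8. ]
vial3 [330.3 260.3] 0.91 [618.8  28.7   8. ]
vial3 [258.3 255. ] 0.73 [ 627.2 -133.5    8. ]
vial4 [330.3 260.3] 0.91 [618.8  28.7   8. ]
vial4 [258.3 255. ] 0.73 [ 627.2 -133.5    8. ]
vial5 [330.3 260.3] 0.91 [618.8  28.7   8. ]
vial5 [258.3 255. ] 0.73 [ 627.2 -133.5    8. ]
```

```bash
python3 -c "
import cv2
a=cv2.imread('pics/top0.png');b=cv2.imread('pics/scene0.png')
cv2.imwrite('pics/t1.png',cv2.resize(a[110:260,240:440],None,fx=4,fy=4,interpolation=cv2.INTER_CUBIC))
cv2.imwrite('pics/s1.png',cv2.resize(b[170:300,230:400],None,fx=4.5,fy=4.5,interpolation=cv2.INTER_CUBIC))"
```

```text
(no output)
```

View pics/t1.png

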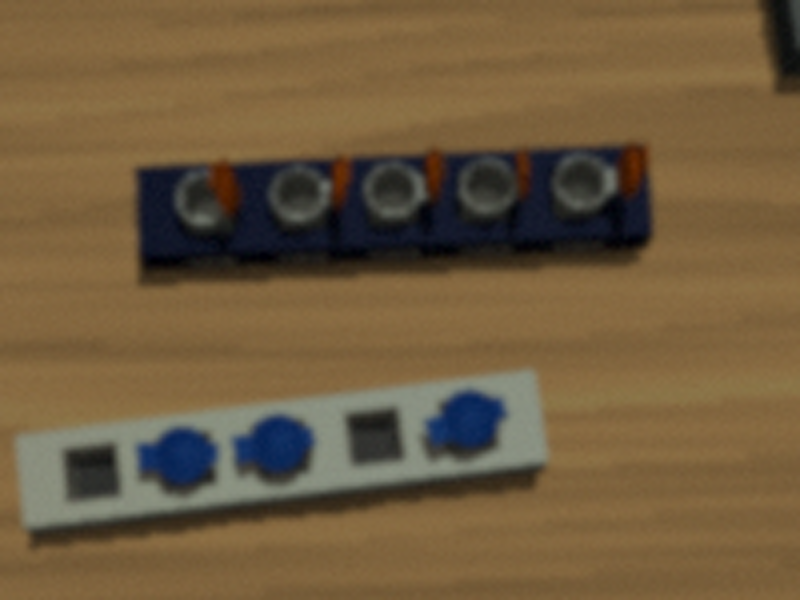

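View pics/s1.png

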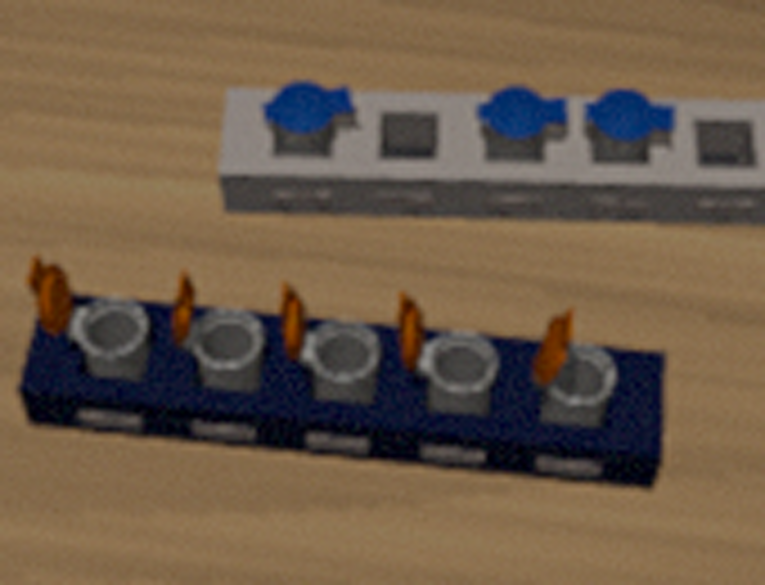

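View pics/scene0.png

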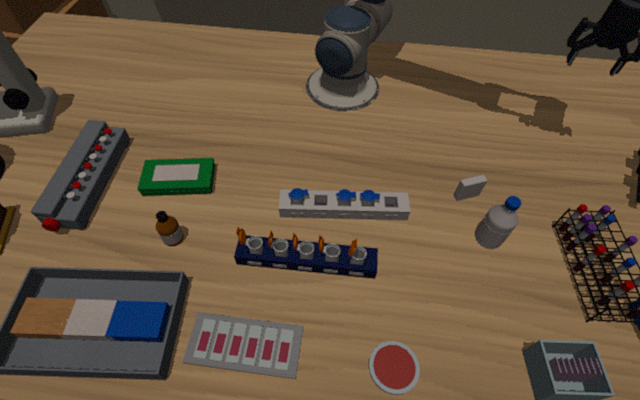

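The hinges are on each vial's −y side, so vial1 is at the −y end: right in the top view, left in the scene view. Lid1 leans back and lid5 leans forward. The sweep runs toward +y. Next I fit the rack's pose.

```bash
cat >> h.py <<'E'
def navy(c):
    a=c['frame'].astype(int); m=((a[...,2]>a[...,0]+15)&(a[...,2]>a[...,1]+15)&(a.sum(2)<200)).astype(np.uint8); return m
E
python3 - <<'E'
from h import *
from scipy.spatial.transform import Rotation as Ro
np.set_printoptions(precision=3,suppress=True)
c=optics.camera('top'); s=optics.camera('scene')
for q in [(136,168),(645,145),(650,243),(143,262)]: print('corner',atz(c,(240+q[0]/4,110+q[1]/4),38))
# vial rims (z=60) read in crops
T=[(581,182),(487,185),(391,190),(298,193),(202,199)]; S=[(113,328),(228,340),(341,352),(459,364),(578,377)]
A=np.array([atz(c,(240+u/4,110+v/4),60)[:2] for u,v in T]); B=np.array([atz(s,(230+u/4.5,170+v/4.5),60)[:2] for u,v in S])
for X in (A,B):
    p=np.polyfit(np.arange(-2,3)*56,X,1); print(X,'centre',p[1],'dir',p[0],'yaw',np.arctan2(-p[0][0],p[0][1]))
for q in('stain_bottle','reagent_bottle'):
    for m in optics.mark_of(q,s)[:1]: print(q,m['p'],atz(s,m['xy'],0))
st=monitor.read_state(); print(Ro.from_rotvec(st['eef_rot']).as_matrix(),st['tcp_pos'],st['contact_force'],r.pinch_z)
E
```

```text
corner [644.788 130.139  38.   ]
corner [ 651.489 -178.195   38.   ]
corner [ 590.367 -178.31    38.   ]
corner [585.793 125.749  38.   ]
[[ 622.656 -136.29 ]
 [ 622.192  -80.883]
 [ 620.528  -24.121]
 [ 620.045   30.978]
 [ 617.759   88.011]] centre [620.636 -24.461] dir [-0.021  1.001] yaw 0.021305506404833648
[[ 625.566 -135.107]
 [ 624.663  -79.613]
 [ 623.893  -25.463]
 [ 622.814   30.632]
 [ 622.208   86.825]] centre [623.829 -24.545] dir [-0.015  0.989] yaw 0.015453697751128124
stain_bottle 0.66 [ 609.777 -342.862    0.   ]
reagent_bottle 0.7 [514.481 388.426   0.   ]
[[-0.961  0.276 -0.   ]
 [ 0.276  0.961 -0.   ]
 [ 0.    -0.    -1.   ]] [165.666 576.678 231.277] [ 0.646 -0.537  0.135] 18.700000000000003
```

>>> apply_moves(plan=[[[0,0,0],[0,0,6.63],0],[[0,0,0],[0,0,6.63],0],[[0,0,0],[0,0,6.63],0],[[0,0,0],[0,0,6.63],0],[[0,0,0],[0,0,6.63],0],[[0,0,0],[0,0,6.63],0],[[0,0,0],[0,0,6.63],0],[[0,0,0],[0,0,6.63],0],[[0,0,0],[0,0,6.63],0],[[0,0,0],[0,0,6.63],0],[[0,0,0],[0,0,6.65],0],[[-33.3,18.6,0],[0,0,0],0],[[-33.3,18.6,0],[0,0,0],0],[[-33.3,18.6,0],[0,0,0],0],[[-33.3,18.6,0],[0,0,0],0],[[-33.3,18.6,0],[0,0,0],0],[[-33.3,18.6,0],[0,0,0],0],[[-33.3,18.6,0],[0,0,0],0],[[-33.3,18.6,0],[0,0,0],0],[[-33.3,18.6,0],[0,0,0],0]])

```text
time_s: 2.67
tcp_pos: [338.9, 278.4, 231.5]
eef_rot: [2.201, 2.241, 0.001]
contact_force: [0.0, 0.4, 0.6]
width: -0.0
finger_force: 0.0
```

>>> apply_moves(plan=[[[-33.3,18.6,0],[0,0,0],0],[[-33.3,18.6,0],[0,0,0],0],[[-33.3,18.6,0],[0,0,0],0],[[-33.3,18.6,0],[0,0,0],0],[[-33.3,18.6,0],[0,0,0],0],[[-33.3,18.6,0],[0,0,0],0],[[-33.3,18.6,0],[0,0,0],0],[[-33.3,18.6,0],[0,0,0],0],[[-33.3,18.6,0],[0,0,0],0],[[-33.3,18.6,0],[0,0,0],0],[[-33.3,18.6,0],[0,0,0],0],[[-33.3,18.6,0],[0,0,0],0],[[-33.3,18.6,0],[0,0,0],0],[[-33.3,18.6,0],[0,0,0],0],[[-33.3,18.6,0],[0,0,0],0],[[0,0,0],[0,0,0],0],[[0,0,0],[0,0,0],0]])

```text
time_s: 4.08
tcp_pos: [626.4, -216.3, 228.5]
eef_rot: [-2.202, -2.236, 0.002]
contact_force: [-0.5, -0.0, -0.7]
width: 0.2
finger_force: 0.0
```

```bash
python3 - <<'E'
from h import *
from scipy.spatial.transform import Rotation as Ro
np.set_printoptions(precision=3,suppress=True)
s=monitor.read_state();print(s['time_s'],s['tcp_pos'],s['width'],s['contact_force'],s['joint_positions']);print(Ro.from_rotvec(s['eef_rot']).as_matrix())
c=optics.camera('wrist');save(c,'w1.png')
E
```

```text
4.0833 [ 626.379 -216.333  228.49 ] 0.16372649563999178 [-0.54  -0.049 -0.679] [-0.384  0.268  1.037  0.     1.84  -0.399]
[[-0.015  1.    -0.004]
 [ 1.     0.015  0.002]
 [ 0.002 -0.004 -1.   ]]
```

View pics/w1.png

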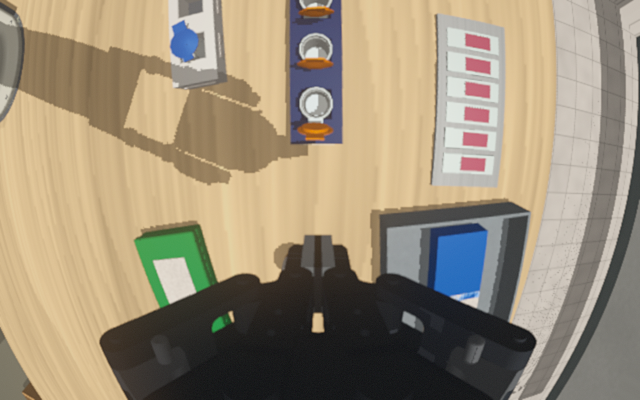

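The wrist view shows the closed fingertips at column 318, in line with the navy row: vial1 is at (316,100), and its hinge side is nearest the fingers. The way down is clear.

>>> apply_moves(plan=[[[0,0,40],[0,0,0],0],[[0,0,40],[0,0,0],0],[[0,0,40],[0,0,0],0],[[0,0,37],[0,0,0],0],[[0,0,0],[0,0,0],0],[[0,0,0],[0,0,0],0],[[0,0,0],[0,0,0],0],[[0,0,0],[0,0,0],0]])

```text
time_s: 4.8
tcp_pos: [628.3, -214.7, 79.6]
eef_rot: [2.196, 2.237, 0.005]
contact_force: [0.3, 0.6, 0.3]
width: 0.1
finger_force: 0.0
```

```bash
python3 - <<'E'
from h import *
np.set_printoptions(precision=3,suppress=True)
for i in range(3):
    c=optics.camera('wrist');s=monitor.read_state();print(s['time_s'],s['tcp_pos'],s['contact_force'])
save(c,'w2.png')
E
```

```text
4.85 [ 628.213 -214.89    79.259] [ 0.673 -0.084 -0.029]
4.9 [ 627.961 -214.942   78.596] [-0.011  0.877  1.108]
4.95 [ 627.602 -214.888   77.717] [ 0.574 -0.019  0.968]
```

View pics/w2.png

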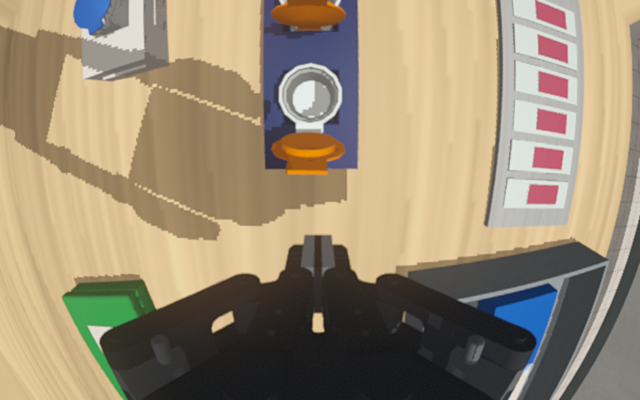

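```bash
cat >> h.py <<'E'
def fish(c,xy,z):
    d=np.array([xy[0]-c['cx'],xy[1]-c['cy']]);rr=np.hypot(*d);th=rr/f(c)
    v=np.array([*(d/rr*np.sin(th)),np.cos(th)]);R=np.array(c['R']);o=-R.T@np.array(c['t']);w=R.T@v
    return o+w*(z-o[2])/w[2]
E
python3 - <<'E'
from h import *
np.set_printoptions(precision=2,suppress=True)
for i in range(8):
    c=optics.camera('wrist');s=monitor.read_state()
    if i%2: print(s['time_s'],s['tcp_pos'],s['contact_force'])
print('vial1 rim',fish(c,(310,95),60),'hinge',fish(c,(310,127),60))
for m in optics.mark_of('vial1',c)[:3]: print(m,fish(c,m['xy'],8))
print('rack corners',[fish(c,p,38) for p in((265,168),(357,168))])
save(c,'w3.png')
E
```

```text
5.05 [ 626.96 -214.74   76.12] [ 0.05 -0.34  0.63]
5.15 [ 626.47 -214.63   74.96] [ 0.14  0.35 -0.07]
5.25 [ 626.26 -214.53   74.36] [ 0.23 -0.44 -0.27]
5.35 [ 626.17 -214.51   74.14] [0.15 0.25 0.16]
vial1 rim [ 620.94 -136.15   60.  ] hinge [ 621.18 -152.31   60.  ]
{'xy': [313.0, 21.3], 'p': 0.98} [620.74 -81.37   8.  ]
{'xy': [315.0, 96.5], 'p': 0.57} [ 622.98 -133.86    8.  ]
rack corners [array([ 594.45, -177.39,   38.  ]), array([ 648.53, -176.55,   38.  ])]
```

>>> apply_moves(plan=[[[0,-3,3.5],[0,0,0],0],[[0,0,3.5],[0,0,0],0],[[0,0,0],[0,0,0],0],[[3,0,0],[0,0,0],0],[[6,0,0],[0,0,0],0],[[9,0,0],[0,0,0],0],[[9,0,0],[0,0,0],0],[[9,0,0],[0,0,0],0],[[9,0,0],[0,0,0],0],[[9,0,0],[0,0,0],0],[[9,0,0],[0,0,0],0],[[9,0,0],[0,0,0],0],[[6,0,0],[0,0,0],0],[[3,0,0],[0,0,0],0],[[0,0,0],[0,0,0],0],[[0,0,0],[0,0,0],0]])

```text
time_s: 6.73
tcp_pos: [621.8, -133.5, 67.3]
eef_rot: [2.201, 2.241, -0.0]
contact_force: [0.0, -0.6, -0.6]
width: 0.0
finger_force: 0.0
```

```bash
python3 - <<'E'
from h import *
np.set_printoptions(precision=2,suppress=True)
for i in range(3):
    c=optics.camera('wrist');s=monitor.read_state()
    print(s['time_s'],s['tcp_pos'],s['contact_force'])
save(c,'w4.png')
E
```

```text
6.7833 [ 621.79 -133.8    67.24] [-0.13 -0.58 -0.58]
6.8333 [ 621.79 -133.94   67.24] [-0.23 -0.23 -0.28]
6.8833 [ 621.75 -133.96   67.19] [0.35 0.04 0.84]
```

View pics/w4.png

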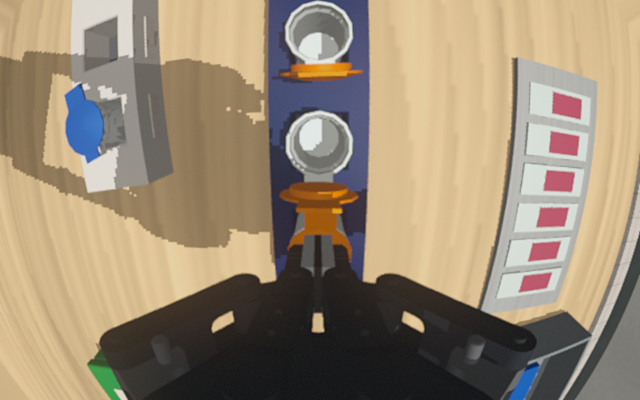

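Lid1 has folded ahead of the fingertips, with its tab at (320,218), and the row is centred on the fingers. I'll press lightly here and read the force.

>>> apply_moves(plan=[[[0,0,1],[0,0,0],0],[[0,0,1],[0,0,0],0],[[0,0,1],[0,0,0],0],[[0,0,0.5],[0,0,0],0],[[0,0,0],[0,0,0],0],[[0,0,0],[0,0,0],0],[[0,0,0],[0,0,0],0],[[0,0,0],[0,0,0],0],[[0,0,0],[0,0,0],0]])

```text
time_s: 7.63
tcp_pos: [621.9, -133.6, 64.1]
eef_rot: [2.201, 2.241, 0.0]
contact_force: [-0.9, -0.7, 3.1]
width: -0.0
finger_force: 1.4
```

```bash
python3 - <<'E'
from h import *
np.set_printoptions(precision=2,suppress=True)
for i in range(5):
    c=optics.camera('wrist');s=monitor.read_state()
    print(s['time_s'],s['tcp_pos'],s['contact_force'])
E
```

```text
7.6833 [ 621.9  -133.62   64.04] [-0.64 -0.55  2.83]
7.7333 [ 621.89 -133.61   64.04] [-0.05 -0.42  3.28]
7.7833 [ 621.91 -133.62   64.06] [ 0.03 -0.63  3.66]
7.8333 [ 621.92 -133.63   64.07] [-0.63 -1.1   3.67]
7.8833 [ 621.93 -133.63   64.05] [-0.46  0.03  3.88]
```

About 3.5 N, so lid1 is shut under a light press. I'll do the same for lid2.

>>> apply_moves(plan=[[[2,0,-2.5],[0,0,0],0],[[4,0,0],[0,0,0],0],[[8,0,0],[0,0,0],0],[[9,0,0],[0,0,0],0],[[9,0,0],[0,0,0],0],[[9,0,0],[0,0,0],0],[[8,0,0],[0,0,0],0],[[5,0,0],[0,0,0],0],[[2,0,0],[0,0,0],0],[[0,0,0],[0,0,0],0],[[0,0,0.8],[0,0,0],0],[[0,0,0.8],[0,0,0],0],[[0,0,0.9],[0,0,0],0],[[0,0,0],[0,0,0],0],[[0,0,0],[0,0,0],0],[[0,0,0],[0,0,0],0],[[0,0,0],[0,0,0],0],[[0,0,0],[0,0,0],0]])

```text
time_s: 9.38
tcp_pos: [621.0, -77.7, 64.1]
eef_rot: [2.201, 2.24, 0.0]
contact_force: [-0.1, -0.3, 3.0]
width: 0.6
finger_force: 1.3
```

```bash
python3 - <<'E'
from h import *
c=optics.camera('wrist');save(c,'w5.png')
E
```

```text
(no output)
```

View pics/w5.png

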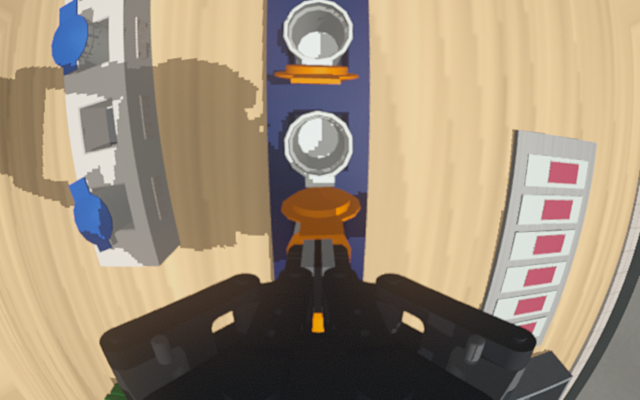

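Lid2 is down under the fingertips at 3 N, and lid3 is standing just ahead at (320,207). Lids 3 to 5 get the same move.

>>> apply_moves(plan=[[[2,0,-2.5],[0,0,0],0],[[4,0,0],[0,0,0],0],[[8,0,0],[0,0,0],0],[[9,0,0],[0,0,0],0],[[9,0,0],[0,0,0],0],[[9,0,0],[0,0,0],0],[[8,0,0],[0,0,0],0],[[5,0,0],[0,0,0],0],[[2,0,0],[0,0,0],0],[[0,0,0],[0,0,0],0],[[0,0,0.8],[0,0,0],0],[[0,0,0.8],[0,0,0],0],[[0,0,0.9],[0,0,0],0],[[0,0,0],[0,0,0],0],[[0,0,0],[0,0,0],0],[[0,0,0],[0,0,0],0],[[0,0,0],[0,0,0],0],[[0,0,0],[0,0,0],0]])

```text
time_s: 10.93
tcp_pos: [620.0, -21.7, 64.0]
eef_rot: [2.201, 2.241, 0.0]
contact_force: [-0.3, -0.9, 3.6]
width: -0.1
finger_force: 1.3
```

>>> apply_moves(plan=[[[2,0,-2.5],[0,0,0],0],[[4,0,0],[0,0,0],0],[[8,0,0],[0,0,0],0],[[9,0,0],[0,0,0],0],[[9,0,0],[0,0,0],0],[[9,0,0],[0,0,0],0],[[8,0,0],[0,0,0],0],[[5,0,0],[0,0,0],0],[[2,0,0],[0,0,0],0],[[0,0,0],[0,0,0],0],[[0,0,0.8],[0,0,0],0],[[0,0,0.8],[0,0,0],0],[[0,0,0.9],[0,0,0],0],[[0,0,0],[0,0,0],0],[[0,0,0],[0,0,0],0],[[0,0,0],[0,0,0],0],[[0,0,0],[0,0,0],0],[[0,0,0],[0,0,0],0]])

```text
time_s: 12.43
tcp_pos: [619.0, 34.2, 64.1]
eef_rot: [2.201, 2.24, 0.0]
contact_force: [1.1, -0.9, 3.0]
width: 0.1
finger_force: 1.3
```

>>> apply_moves(plan=[[[2,0,-2.5],[0,0,0],0],[[4,0,0],[0,0,0],0],[[8,0,0],[0,0,0],0],[[9,0,0],[0,0,0],0],[[9,0,0],[0,0,0],0],[[9,0,0],[0,0,0],0],[[8,0,0],[0,0,0],0],[[5,0,0],[0,0,0],0],[[2,0,0],[0,0,0],0],[[0,0,0],[0,0,0],0],[[0,0,0.8],[0,0,0],0],[[0,0,0.8],[0,0,0],0],[[0,0,0.9],[0,0,0],0],[[0,0,0],[0,0,0],0],[[0,0,0],[0,0,0],0],[[0,0,0],[0,0,0],0],[[0,0,0],[0,0,0],0],[[0,0,0],[0,0,0],0]])

```text
time_s: 13.93
tcp_pos: [618.0, 90.3, 64.1]
eef_rot: [2.201, 2.241, 0.0]
contact_force: [1.2, -0.8, 2.4]
width: -0.0
finger_force: 1.3
```

>>> apply_moves(plan=[[[0,0,-5],[0,0,0],0],[[0,0,-15],[0,0,0],0],[[0,0,-35],[0,0,0],0],[[0,0,-40],[0,0,0],0],[[-20,-30,-15],[0,0,0],0],[[-20,-30,0],[0,0,0],0],[[-20,-30,0],[0,0,0],0],[[-20,-30,0],[0,0,0],0],[[-20,-20,0],[0,0,0],0],[[-20,-20,0],[0,0,0],0],[[-20,0,0],[0,0,0],0],[[-20,0,0],[0,0,0],0],[[-20,0,0],[0,0,0],0],[[-20,0,0],[0,0,0],0],[[0,0,0],[0,0,0],0],[[0,0,0],[0,0,0],0],[[0,0,0],[0,0,0],0]])

```text
time_s: 15.35
tcp_pos: [461.3, -111.9, 173.7]
eef_rot: [-2.201, -2.24, -0.0]
contact_force: [-0.2, -0.1, 0.6]
width: -0.1
finger_force: 0.0
```

```bash
python3 - <<'E'
from h import *
s=optics.camera('scene');w=optics.camera('wrist')
a=cv2.resize(s['frame'][170:300,220:400],(790,570),interpolation=cv2.INTER_CUBIC)[150:540]
b=cv2.resize(w['frame'][0:170],(790,210))
cv2.imwrite('pics/f1.png',np.vstack([a,b])[:,:,::-1])
st=monitor.read_state();print(st['tcp_pos'],st['contact_force'])
E
```

```text
[ 461.42540232 -111.53617564  173.80383689] [-0.30392144  0.36213293  0.11398607]
```

View pics/f1.png

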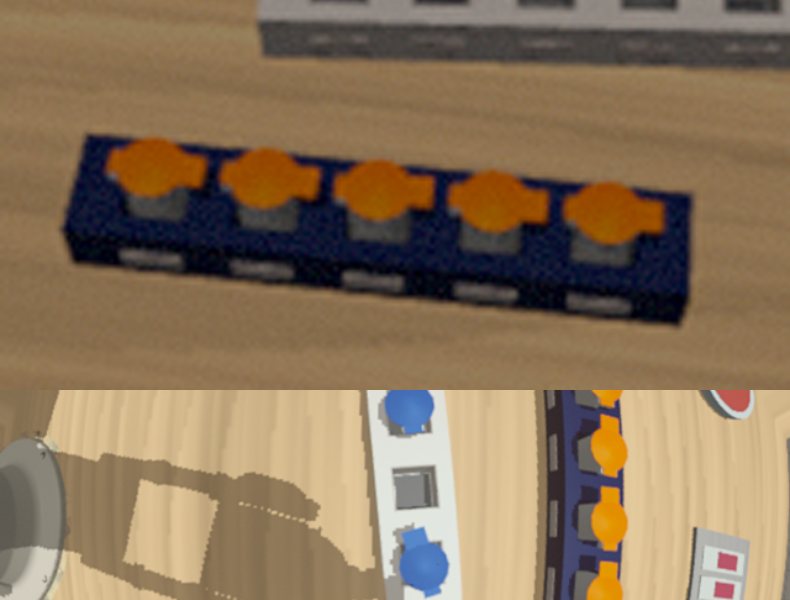

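All five lids lie flat in both views, the vials are seated, and the arm is clear of everything.

```bash
python3 -c "
from plant import order
print(order.close_job())"
```

```text
the job is handed in; nothing more can be done
None
```

I folded all five lids shut in order from vial1 to vial5, pressing with about 3–4 N; the last pictures show them lying flat, and I handed the job in after about 15 s of robot time.

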